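# Draw the bearer lath from under a freshly glued stack

## Task

The two freshly glued foot rests stand one on the other on a bearer lath, against the green bench stop. Draw the lath out from under them by its blue grip block, through the opening of the stop, so that the pair settles upright on the bench still stacked and still at the stop, without ever touching the foot rests with the robot; then lay the lath flat in the free lane of the dark wooden lath rack, lengthwise across both bars like the one already there. Leave the glue bottle, the clamp and the jar where they stand.

Things in the scene. Friction and masses are not known exactly. Their poses are not given: they have to be found in the camera images.
- stop_face (a point): Fixed bench stop: point at bench height midway between its two slick green plastic posts, on their faces towards the stack. x is level and points away from the robot, under the stack; y left along the stop. Posts: x -20 to 0 mm, y 26 to 56 mm either side, 40 mm high. The 52 mm opening lets the lath out along -x, but not the foot rests.
- lath_mid (a point): Centre of the lath's board: plywood 200 (x) x 40 (y) x 10 mm (z), flat on the bench under the stack, along the stop's x axis, its centre 30 to 34 mm past the stop face, its far end about under the far edge of the lower foot rest. x runs from the grip block to the far end. 90 g with the block; the centre of mass is about 15 mm from the centre towards the block.
- lath_grip (a point): Centre of the blue grip block on top of the lath's -x end: 40 (x) x 34 (y) x 22 mm high, top 32 mm above the lath's underside, centre 79 mm from the lath's. Axes as lath_mid. It stands in front of the posts, the rim of the oval top close above it: an upright gripper hits the rim (see unit_low), one leaning back from the stack by 30 to 40 degrees clears it.
- lath: The whole lath with its block; origin under the centre of the board, on its underside, axes as lath_mid.
- unit_low: Lower foot rest; origin at the centre of its underside, z up, x lengthwise. Foot 130 x 90 x 22 mm, ring drum, oval top 210 x 130 mm from 98 to 116 mm up; 0.3 to 0.55 kg. It rests on the lath, 4 to 10 mm from the posts. Drawing the lath drags it against the posts; it rocks back as the lath's end passes its middle, then slides down the posts onto the bench.
- unit_top: Upper foot rest, the same as the lower one, resting loose on the lower one's oval top; same origin and axes.
- free_lane (a point): Middle of the fixed rack's free lane, at the height of the bars' tops, 30 mm above the bench. x along the lane, y across to the left. Two dark bars, 24 mm wide, cross it at x = -65 and +65 mm; open between them down to the bench. Cheeks 14 mm high on the bars bound it at y = -36 and +36 mm. A like lath lies in the other lane, centred at y = +84 mm, block at -x.
- glue_mid (a point): Bystander: yellow glue bottle with red cap, 60 mm across, 160 mm high; its centre.
- clamp_mid (a point): Bystander: bar clamp lying flat, bar 170 mm long along its x, blue jaws 75 mm along its y, red grip; up to 22 mm high. The point is at the middle of the bar, 12 mm up.
- jar_mid (a point): Bystander: jar 72 mm across, 90 mm high; its centre.
Not all that is in view belongs to the job. Of the things like the lath, leave any that is red or yellow; of the rest the smaller one is meant.

How it is judged:
By the outcome, as a careful person would: the job done as asked, in the order asked, and still so for the second after the job is handed in, with the robot touching nothing.
It also fails if it takes over 72 s, if anything falls off the work surface, if the arm or the gripper's body presses on something with over 40 N, if the wrist force passes 120 N, or if a joint passes its speed limit or range.

## Robot

A 7-joint arm with a two-finger parallel gripper is mounted at the origin on the work surface. World frame = base frame: x ahead of the robot, y to its left, z up, the work surface at z = 0. Lengths are in m, angles in degrees, forces in N, time in s.
With the tool pointing down it reaches from about 0.425 to 0.875 m from the base axis. Payload 4.7 kg.
Tool frame: the origin (TCP) lies midway between the tips of the shut fingers; the grasp point (between the pads) lies env.grip_point_offset behind it (env.grip_point_offset is the distance from the TCP to the grasp point, in m); z points along the fingers, y is the line along which they close (so a half turn about z gives the same grasp; the last joint's range is limited). The gripper opens to 87 mm and grips with 3 to 60 N. Pads are 19 mm wide; open, the fingers measure 117 mm over their backs; the gripper's body (75 mm by 190 mm) begins 51 mm behind the grasp point.
Start: joints at [67.557, 18.392, -4.016, 83.108, 1.295, 78.541, -3.26], TCP at [0.257, -0.597, 0.223] pointing down, gripper open.
Joint ranges: [-163.93, 163.93], [-17.29, 119.83], [-79.2, 71.16], [3.27, 140.29], [-89.18, 269.18], [5.43, 117.66], [-154.24, 154.24]. Speed limits (degrees/s): [147.25, 147.25, 180, 180, 180, 180, 180].

## Interface

Orientations are given as [roll, pitch, yaw] about the fixed x, y, z axes, in that order (R = Rz(yaw) Ry(pitch) Rx(roll)).
In Python, from cell import env gives the robot as it stands.
- The arm moves only by the shell command python3 -m creep 'ROWS' [FORCE]. ROWS is a JSON object of lists of equal length, an entry for each row: "translation": the shift along the tool's x, y, z in units of 0.08 m (1.0 is 0.08 m), a list of three; "turn": the turn, a rotation vector about the tool's x, y, z in units of 180 degrees (1.0 is 180 degrees), a list of three; "grip": the opening, from 0 (shut) to 1 (fully open). In form: {"translation": [[x, y, z], ...], "turn": [[ax, ay, az], ...], "grip": [grip, ...]}. A call has 1 to 5 rows; each row shifts and turns the commanded pose from where the row before left it, along the tool's axes as they then stand; what a row does not reach is not made up. A row lasts 1/8 s, in which the tool goes at most 62.5 mm and 10.7 degrees, less where a joint would pass 70% of its speed; a pose out of reach is approached as far as the arm can. A call with a number of a shift or a turn outside -1 to 1 is refused whole. A call with a gripper value outside its range is refused whole. The fingers move at their own pace and stop on an object; FORCE is the grip in N (left out, the last holds). Time passes only in rows, so rows that do not move let the fingers close. It gives the time, the measured TCP pose, the force, the opening and the grip force at its end, in the units of the state.
- env.get_obs(): the state, without advancing time (a new reading comes with each control period).
- env.read_camera(name): name is "scene" or "top"; returns a dict with "frame" (420x560x3 uint8, red, green, blue), "z_map" (420x560 float32, m along the optical axis (not along the pixel's ray), 0 where there is no reading), "K" (3x3 intrinsics, pixels), "rvec" (rotation vector, rad) and "tvec" (3), from world to camera coordinates, as OpenCV has them. Camera axes: x right, y down, z forward; pixel columns grow to the right and rows downward; lengths in m; the calibration is good to about 2 mm. A picture is of the moment at which its call begins.
- env.sign_off(): hands the job in; it is judged then, once.
The state is a dict: "time_s": time; "qpos": joint angles; "joint_velocities": joint speeds; "effort": joint torques, N m; "tool_pos": TCP position; "tool_rot": TCP orientation; "force": force on the tool from outside, world axes, zero at the start; "wrist_torque": the same for the moment, N m; "grip_width": finger opening in m; "grasp_force": force on a finger pad.
Only numpy, scipy, OpenCV 4.12 (cv2) and the standard library are available. Lean on these libraries where they do the work, as an engineer would, in place of code of your own. Each camera call takes 0.05 s, during which the arm holds its last target. There are 200 camera calls.

## Working session

There is one attempt and no reset: what is moved stays moved. The work goes in short steps, Python scripts to look and compute and a shell command to move; the robot and the scene stay as the last step left them, time stands still between calls to the robot, and variables do not carry over. Pictures are saved under pics/ and viewed, at most 10 in all, crops included, and the job is handed in when it is done.

```bash
ls; mkdir -p pics
cat > h.py <<'E'
import numpy as np, cv2
from cell import env
from scipy.spatial.transform import Rotation as R
def cam(n):
    c=env.read_camera(n); M=cv2.Rodrigues(np.array(c["rvec"],float))[0]; t=np.array(c["tvec"],float).ravel()
    z=c["z_map"]; K=np.array(c["K"]); v,u=np.indices(z.shape)
    P=np.stack([(u-K[0,2])/K[0,0]*z,(v-K[1,2])/K[1,1]*z,z],-1)
    W=(P-t)@M; W[z==0]=np.nan
    return c["frame"],W
def save(n,f): cv2.imwrite("pics/"+n,f[...,::-1])
E
python3 - <<'E'
from h import *
f,W=cam("scene");g,V=cam("top")
np.savez("a.npz",f=f,W=W,g=g,V=V)
save("scene.png",f);save("top.png",g)
o=env.get_obs();print(o,env.grip_point_offset)
E
```

```text
pics
{'time_s': 0.1, 'qpos': array([67.55804481, 18.43312101, -4.01668347, 83.16861956,  1.29423848,
       78.54039546, -3.25784741]), 'joint_velocities': array([ 0.00452312, -0.07812348, -0.06306597, -0.14532268, -0.04573572,
        0.02189381, -0.01809539]), 'effort': array([-6.47000661e-06, -4.92570841e+01, -4.05625328e-01, -3.13399494e+01,
       -6.41326653e-02,  3.94041196e-02,  9.48939146e-05]), 'tool_pos': array([ 0.2563555 , -0.59677016,  0.22158401]), 'tool_rot': array([-1.79903059e+02,  4.38344555e-03,  2.32546629e+01]), 'force': array([ 0.35488184,  0.47784483, -0.45981432]), 'wrist_torque': array([-0.00425413,  0.05069622,  0.05401498]), 'grasp_force': 0.0, 'grip_width': 0.08693815044808802} 0.0187
```

View pics/scene.png

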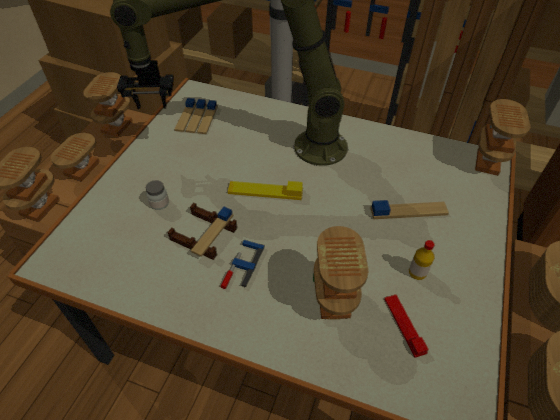

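View pics/top.png

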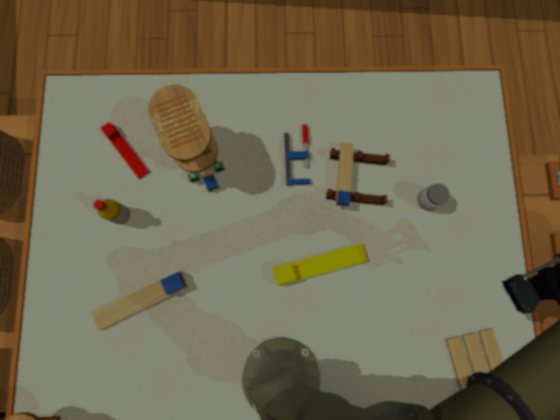

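```bash
cat > m.py <<'E'
from h import *
d=np.load("a.npz");f,W,g,V=[d[k] for k in "fWgV"]
hsv=cv2.cvtColor(g,cv2.COLOR_RGB2HSV)
def blobs(name,mask,lo,hi,mn=15):
    m=(mask&(V[...,2]>lo)&(V[...,2]<hi)).astype(np.uint8)
    n,l,s,c=cv2.connectedComponentsWithStats(m)
    for i in range(1,n):
        if s[i,4]>=mn:
            p=V[l==i]; r=cv2.minAreaRect((p[:,:2]*1000).astype(np.float32))
            print(name,c[i].round(),s[i,4],"mean",np.median(p,0).round(4),"rect",np.round(r[0],1),np.round(r[1],1),round(r[2],1),"z",np.percentile(p[:,2],[5,95]).round(3))
H,S,B=hsv[...,0],hsv[...,1],hsv[...,2]
blobs("green",(H>60)&(H<95)&(S>90),0.03,0.06)
blobs("blue",(H>98)&(H<125)&(S>120),0.015,0.08)
blobs("dark",(H<18)&(S>100)&(B<110),0.025,0.06)
blobs("wood",(H<28)&(S>60)&(B>110),0.02,0.06,60)
blobs("top",(H<28),0.2,0.3,60)
blobs("mid",(H<28),0.1,0.16,60)
blobs("red",((H<8)|(H>172))&(S>150),0.005,0.2)
blobs("jar",V[...,0]>.2,0.07,0.1,60)
print(V[300:310,420:430,2].mean(),V[200:205,250:255,2].mean())
print(R.from_rotvec(np.ravel(env.read_camera("scene")["rvec"])).inv().as_matrix()[:,2])
E
python3 m.py
python3 - <<'E'
from h import *
d=np.load("a.npz")
c=cv2.resize(d["g"][80:220,140:240],None,fx=4,fy=4,interpolation=2); e=cv2.resize(d["g"][110:230,270:400],None,fx=3,fy=3,interpolation=2)
c=c[:,:400];o=np.zeros((560,790,3),np.uint8);o[:c.shape[0],:400]=c;o[:360,400:790]=e;save("crop.png",o)
E
```

```text
green [218. 167.] 30 mean [0.6141 0.1747 0.0407] rect [618.1 177.3] [16.7 21.9] 20.4 z [0.032 0.044]
green [193. 177.] 32 mean [0.5843 0.2497 0.0406] rect [586.9 252.2] [15.5 24.6] 13.2 z [0.035 0.044]
blue [296. 155.] 147 mean [ 0.6554 -0.0627  0.0214] rect [655.4 -64.2] [65.9 23. ] 87.0 z [0.018 0.025]
blue [210. 182.] 113 mean [0.5699 0.2016 0.0328] rect [570.4 201.6] [38.2 28.4] 24.3 z [0.029 0.037]
blue [297. 181.] 90 mean [ 0.5712 -0.0636  0.0195] rect [571.1 -66.6] [68.2 14. ] 88.8 z [0.016 0.022]
blue [344. 198.] 132 mean [ 0.5085 -0.1982  0.0633] rect [ 506.1 -199.2] [33.5 35.8] 87.0 z [0.06  0.067]
blue [173. 283.] 281 mean [0.2706 0.3023 0.0457] rect [270.6 303. ] [42.  52.5] 24.0 z [0.042 0.049]
dark [112. 133.] 22 mean [0.7318 0.5041 0.0306] rect [730.9 505.6] [ 9.9 33.7] 55.2 z [0.025 0.035]
dark [335. 153.] 57 mean [ 0.6534 -0.1801  0.0372] rect [ 654.4 -181. ] [23.8 20.3] 83.5 z [0.028 0.047]
dark [371. 157.] 247 mean [ 0.6389 -0.2925  0.0321] rect [ 639.6 -292.4] [104.5  24.9] 80.8 z [0.027 0.046]
dark [331. 194.] 71 mean [ 0.5251 -0.1638  0.0331] rect [ 525.6 -166.5
[... 647 characters left out ...]
03 0.157]
mid [ 24. 416.] 202 mean [-0.053   0.6483  0.117 ] rect [-53.  652.7] [80.  15.9] 85.0 z [0.103 0.121]
red [125. 150.] 773 mean [0.6835 0.4716 0.012 ] rect [682.  470.6] [201.9  38.7] 37.4 z [0.008 0.034]
red [305. 133.] 86 mean [ 0.7281 -0.0929  0.0193] rect [727.5 -92.5] [55.3 15.4] 0.1 z [0.014 0.023]
red [ 99. 204.] 76 mean [0.48   0.4756 0.1615] rect [480.5 476.5] [26.6 22.2] 87.5 z [0.157 0.163]
jar [438. 194.] 409 mean [ 0.5074 -0.4655  0.0909] rect [ 509.2 -469.2] [61.1 63.3] 1.0 z [0.079 0.095]
jar [117. 213.] 108 mean [0.4677 0.4524 0.086 ] rect [474.1 460.1] [26.4 59.6] 68.8 z [0.072 0.099]
0.0016245688422544297 0.0010664923388135307
[-0.61170973 -0.21900219 -0.76016396]
```

View pics/crop.png

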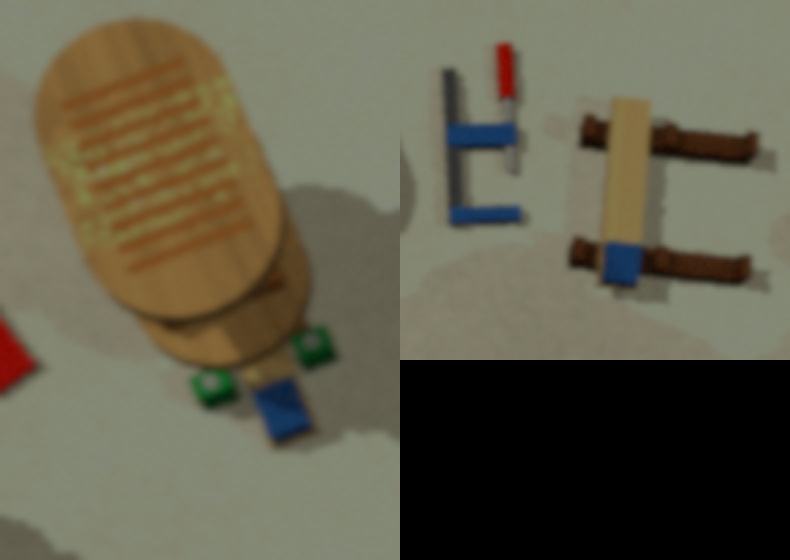

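Candidates in the top picture are:
- the lath under the stack, small blue block at (210,182)
- the big lath with a blue block at (173,283), which is larger
- yellow at (320,265)
- red at (125,150)
- the lath already in the rack, block at (344,198)
- the board bundle at (470,350)

I choose (210,182). The crop shows its small blue block in front of the two green posts, with the board running under the foot rests. The free lane is to the right of the lath in the rack.

```bash
cat >> h.py <<'E'
YAW=22.6; SF=np.array([.6118,.2185,0])
def stop(x,y,z,yaw=YAW,o=SF): return o+R.from_euler('z',yaw,degrees=True).apply([x,y,z])
def ori(tilt,yaw): return R.from_euler('xyz',[180,0,yaw],degrees=True)*R.from_euler('y',tilt,degrees=True)
def plan(p,Rt):
    o=env.get_obs(); Rc=R.from_euler('xyz',o["tool_rot"],degrees=True)
    print("t",round(o["time_s"],2),"tcp",o["tool_pos"].round(4),o["tool_rot"].round(2),"F",o["force"].round(1),"w",round(o["grip_width"],4),"gf",round(o["grasp_force"],1))
    print(" to",np.round(p,4),"turn",((Rc.inv()*Rt).as_rotvec()/np.pi).round(4),"shift(cur)",(Rc.inv().apply(p-o["tool_pos"])/.08).round(4),"shift(new)",(Rt.inv().apply(p-o["tool_pos"])/.08).round(4))
E
python3 -m creep '{"translation":[[0,0,0],[0,0,0],[0,0,0],[0,0,0]],"turn":[[0,0.0486,0],[0,0.0486,0],[0,0.0486,0],[0,0.0486,0]],"grip":[1,1,1,1]}' 40
python3 - <<'E'
from h import *
plan(np.array([.5,-.25,.22]),ori(35,YAW))
print(stop(-47,0,0)) if 0 else None
B=np.array([.5695,.2013,0]); Rt=ori(35,YAW); T=B+R.from_euler('z',YAW,degrees=True).apply([-.002,0,.0175])
print(T, T-.1*Rt.apply([0,0,1])); plan(T-.1*Rt.apply([0,0,1]),Rt)
E
```

```text
time_s: 0.65
tool_pos: [0.2562, -0.5977, 0.2231]
tool_rot: [179.9, -35.2, 23.3]
force: [1.0, 0.6, -0.2]
grip_width: 0.087
grasp_force: 0.0
t 0.65 tcp [ 0.2562 -0.5977  0.2231] [179.89 -35.24  23.27] F [ 1.   0.6 -0.2] w 0.087 gf 0.0
 to [ 0.5  -0.25  0.22] turn [-0.0016 -0.0013  0.0031] shift(cur) [ 3.6671 -2.7929  2.6329] shift(new) [ 3.6508 -2.8409  2.6039]
[0.56765358 0.20053141 0.0175    ] [0.51470042 0.17848914 0.0994152 ]
t 0.65 tcp [ 0.2562 -0.5977  0.2231] [179.89 -35.24  23.27] F [ 1.   0.6 -0.2] w 0.087 gf 0.0
 to [0.5147 0.1785 0.0994] turn [-0.0016 -0.0013  0.0031] shift(cur) [ 4.664  -7.6453  5.1734] shift(new) [ 4.6113 -7.7151  5.1166]
```

```bash
python3 -m creep '{"translation":[[0.458,-0.349,0.329],[0.458,-0.349,0.329],[0.458,-0.349,0.329],[0.458,-0.349,0.329]],"turn":[[0,0,0],[0,0,0],[0,0,0],[0,0,0]],"grip":[1,1,1,1]}'
python3 -m creep '{"translation":[[0.458,-0.349,0.329],[0.458,-0.349,0.329],[0.458,-0.349,0.329],[0.458,-0.349,0.329],[0,0,0]],"turn":[[0,0,0],[0,0,0],[0,0,0],[0,0,0],[0,0,0]],"grip":[1,1,1,1,1]}'
python3 - <<'E'
from h import *
plan(np.array([.48,.165,.17]),ori(35,YAW))
E
```

```text
time_s: 1.15
tool_pos: [0.379, -0.4218, 0.22]
tool_rot: [-180.0, -35.0, 23.2]
force: [0.5, -0.2, 0.5]
grip_width: 0.0867
grasp_force: 0.0
time_s: 1.78
tool_pos: [0.5017, -0.2442, 0.2181]
tool_rot: [-180.0, -35.0, 23.7]
force: [0.2, 0.1, -0.4]
grip_width: 0.0871
grasp_force: 0.0
t 1.77 tcp [ 0.5017 -0.2442  0.2181] [-179.99  -34.97   23.75] F [ 0.2  0.1 -0.4] w 0.0871 gf 0.0
 to [0.48  0.165 0.17 ] turn [-0.0037  0.0001  0.0052] shift(cur) [ 1.1397 -4.7904  1.5327] shift(new) [ 1.0602 -4.8261  1.4769]
```

```bash
python3 -m creep '{"translation":[[0.142,-0.6,0.19],[0.142,-0.6,0.19],[0.142,-0.6,0.19],[0.142,-0.6,0.19]],"turn":[[0,0,0],[0,0,0],[0,0,0],[0,0,0]],"grip":[1,1,1,1]}'
python3 -m creep '{"translation":[[0.142,-0.6,0.19],[0.142,-0.6,0.19],[0.142,-0.6,0.19],[0.142,-0.6,0.19],[0,0,0]],"turn":[[0,0,0],[0,0,0],[0,0,0],[0,0,0],[0,0,0]],"grip":[1,1,1,1,1]}'
python3 - <<'E'
from h import *
plan(np.array([.5147,.1785,.0994]),ori(35,YAW))
E
```

```text
time_s: 2.28
tool_pos: [0.4926, -0.0765, 0.1967]
tool_rot: [179.7, -34.6, 23.3]
force: [-0.5, -0.6, 0.5]
grip_width: 0.0872
grasp_force: 0.0
time_s: 2.9
tool_pos: [0.5077, 0.099, 0.1641]
tool_rot: [-179.4, -33.9, 23.8]
force: [-0.0, -0.0, 0.1]
grip_width: 0.0868
grasp_force: 0.0
t 2.9 tcp [0.5077 0.099  0.1641] [-179.39  -33.85   23.76] F [-0.  -0.   0.1] w 0.0868 gf 0.0
 to [0.5147 0.1785 0.0994] turn [-0.0071  0.0064  0.0053] shift(cur) [-0.0513 -0.8634  0.9489] shift(new) [-0.0846 -0.8831  0.9281]
```

```bash
python3 -m creep '{"translation":[[0,0,0],[-0.021,-0.22,0.232],[-0.021,-0.22,0.232],[-0.021,-0.22,0.232],[-0.021,-0.22,0.232]],"turn":[[-0.0071,0.0064,0.0053],[0,0,0],[0,0,0],[0,0,0],[0,0,0]],"grip":[1,1,1,1,1]}'
python3 -m creep '{"translation":[[0,0,0],[0,0,0]],"turn":[[0,0,0],[0,0,0]],"grip":[0.7,0.7]}'
python3 - <<'E'
from h import *
f,W=cam("scene");g,V=cam("top");np.savez("b.npz",f=f,W=W,g=g,V=V)
o=np.zeros((560,800,3),np.uint8)
o[:480,:400]=cv2.resize(f[170:330,260:393],(400,480),interpolation=2);o[:480,400:]=cv2.resize(g[90:250,150:283],(400,480),interpolation=2);save("c2.png",o)
Rt=ori(35,YAW);plan(np.array([.5677,.2005,.0175]),Rt)
E
```

```text
time_s: 3.52
tool_pos: [0.5223, 0.1728, 0.0975]
tool_rot: [-179.9, -35.0, 21.9]
force: [0.6, -0.9, 0.1]
grip_width: 0.0868
grasp_force: 0.0
time_s: 3.78
tool_pos: [0.5222, 0.1725, 0.0982]
tool_rot: [-179.9, -35.0, 22.0]
force: [0.2, -0.0, 1.3]
grip_width: 0.0745
grasp_force: 0.0
t 3.88 tcp [0.5223 0.1729 0.0987] [-179.93  -35.04   21.98] F [-0.9 -0.3  0.2] w 0.0672 gf 0.0
 to [0.5677 0.2005 0.0175] turn [ 0.0016 -0.0002 -0.0028] shift(cur) [-0.0463 -0.1062  1.2074] shift(new) [-0.0445 -0.1004  1.2079]
```

View pics/c2.png

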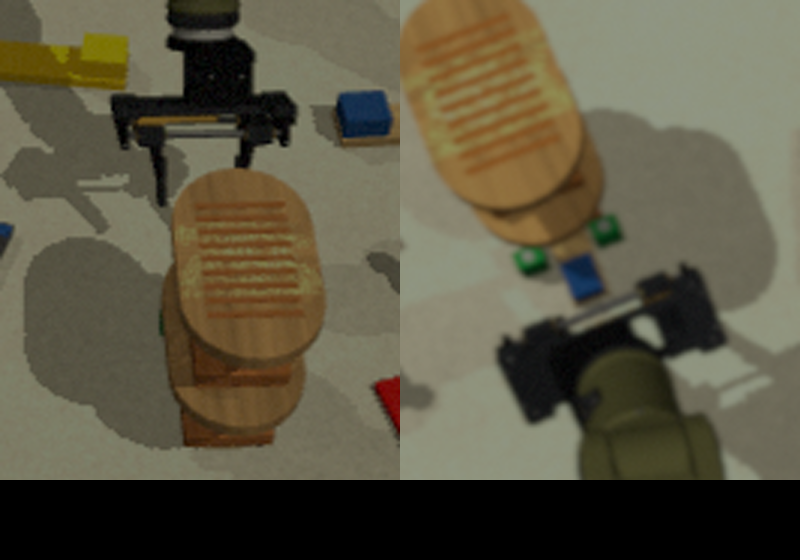

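The picture shows the gripper square to the stop, with the block at crop (582,275) ahead of the fingers and the stack undisturbed. Now I descend.

```bash
python3 -m creep '{"translation":[[-0.044,-0.1,0],[0,0,0.3],[0,0,0.3],[0,0,0.3],[0,0,0.15]],"turn":[[0.0016,0,-0.0028],[0,0,0],[0,0,0],[0,0,0],[0,0,0]],"grip":[0.7,0.7,0.7,0.7,0.7]}'
python3 -m creep '{"translation":[[0,0,0]],"turn":[[0,0,0]],"grip":[0.7]}' >/dev/null
python3 - <<'E'
from h import *
Rt=ori(35,YAW);plan(np.array([.5677,.2005,.0175]),Rt)
E
```

```text
time_s: 4.5
tool_pos: [0.56, 0.1995, 0.026]
tool_rot: [-180.0, -34.9, 22.7]
force: [-0.4, 0.5, 0.2]
grip_width: 0.0609
grasp_force: 0.0
t 4.62 tcp [0.5595 0.1997 0.0262] [-179.97  -34.88   22.79] F [-0.6  0.9 -0.3] w 0.0607 gf 0.0
 to [0.5677 0.2005 0.0175] turn [-0.0008  0.0007  0.0009] shift(cur) [0.0187 0.0302 0.1457] shift(new) [0.0184 0.0298 0.1458]
```

```bash
python3 -m creep '{"translation":[[0.018,0.03,0.075],[0,0,0.07],[0,0,0],[0,0,0],[0,0,0]],"turn":[[0,0,0],[0,0,0],[0,0,0],[0,0,0],[0,0,0]],"grip":[0.7,0.7,0.35,0.35,0.2]}' 15
python3 -m creep '{"translation":[[0,0,0],[0,0,0],[0,0,0],[0,0,0]],"turn":[[0,0,0],[0,0,0],[0,0,0],[0,0,0]],"grip":[0.2,0.2,0.2,0.2]}'
python3 - <<'E'
from h import *
Rt=ori(35,YAW);plan(np.array([.5677,.2005,.0175]),Rt)
E
```

```text
time_s: 5.25
tool_pos: [0.5684, 0.2001, 0.0188]
tool_rot: [-180.0, -35.0, 22.7]
force: [-0.6, 1.4, 0.2]
grip_width: 0.0388
grasp_force: 1.3
time_s: 5.75
tool_pos: [0.5683, 0.2006, 0.0188]
tool_rot: [-180.0, -35.0, 22.8]
force: [-4.6, 0.1, 6.1]
grip_width: 0.0342
grasp_force: 15.0
t 5.75 tcp [0.5683 0.2006 0.0188] [-179.98  -35.01   22.75] F [-4.6  0.1  6.1] w 0.0342 gf 15.0
 to [0.5677 0.2005 0.0175] turn [-0.0006 -0.      0.0007] shift(cur) [-0.0149 -0.0021  0.0087] shift(new) [-0.0149 -0.0021  0.0087]
```

```bash
python3 -m creep '{"translation":[[0,0,0],[0,0,0]],"turn":[[0,0,0],[0,0,0]],"grip":[0.1,0.1]}' 50
python3 -m creep '{"translation":[[-0.0512,0,-0.0358],[-0.0512,0,-0.0358],[-0.0512,0,-0.0358],[-0.0512,0,-0.0358],[-0.0512,0,-0.0358]],"turn":[[0,0,0],[0,0,0],[0,0,0],[0,0,0],[0,0,0]],"grip":[0.1,0.1,0.1,0.1,0.1]}'
python3 - <<'E'
from h import *
g,V=cam("top")
m=(V[...,2]>.236)&(V[...,2]<.26)&(V[...,1]>.1)&(V[...,0]>.5); p=V[m]; print(cv2.minAreaRect((p[:,:2]*1000).astype(np.float32)),p[:,2].min(),p[:,2].max())
Rt=ori(35,YAW);plan(np.array([.5677,.2005,.0175]),Rt)
E
```

```text
time_s: 6.0
tool_pos: [0.5683, 0.2005, 0.0188]
tool_rot: [-180.0, -35.0, 22.7]
force: [-5.3, 0.1, 5.5]
grip_width: 0.0335
grasp_force: 50.0
time_s: 6.62
tool_pos: [0.5465, 0.1909, 0.0194]
tool_rot: [-180.0, -35.1, 22.7]
force: [7.0, 3.1, -4.0]
grip_width: 0.0335
grasp_force: 49.9
((672.430908203125, 245.2769317626953), (210.78759765625, 130.12045288085938), 21.84115982055664) 0.23600889434516037 0.24924187716981683
t 6.67 tcp [0.5458 0.1907 0.0191] [-179.97  -35.08   22.73] F [ 4.6  2.8 -3.2] w 0.0333 gf 49.9
 to [0.5677 0.2005 0.0175] turn [-0.0006 -0.0005  0.0006] shift(cur) [ 0.234  -0.0074  0.1888] shift(new) [ 0.2342 -0.0081  0.1885]
```

```bash
cat > s.py <<'E'
from h import *
g,V=cam("top")
m=(V[...,2]>.215)&(V[...,2]<.27)&(V[...,1]>.1)&(V[...,0]>.54); p=V[m]; print(cv2.minAreaRect((p[:,:2]*1000).astype(np.float32)),p[:,2].min(),p[:,2].max())
A=np.c_[p[:,:2]-p[:,:2].mean(0),np.ones(len(p))];print("slope deg",np.degrees(np.linalg.lstsq(A,p[:,2],rcond=None)[0][:2]).round(2),p[:,2].mean())
plan(np.array([.5677,.2005,.0175]),ori(35,YAW))
E
python3 -m creep '{"translation":[[-0.0512,0,-0.0358],[-0.0512,0,-0.0358],[-0.0512,0,-0.0358],[-0.0512,0,-0.0358],[-0.0512,0,-0.0358]],"turn":[[0,0,0],[0,0,0],[0,0,0],[0,0,0],[0,0,0]],"grip":[0.1,0.1,0.1,0.1,0.1]}'
python3 s.py
```

```text
time_s: 7.3
tool_pos: [0.5238, 0.1813, 0.0198]
tool_rot: [-180.0, -35.1, 22.7]
force: [8.4, 3.5, -2.7]
grip_width: 0.0333
grasp_force: 49.9
((673.3253784179688, 245.49322509765625), (211.4809112548828, 130.16748046875), 21.62208366394043) 0.22084330598202184 0.24914104284081473
slope deg [0.05 0.09] 0.24307512974909
t 7.35 tcp [0.5231 0.181  0.0194] [-180.    -35.11   22.74] F [ 5.5  2.2 -2.6] w 0.0338 gf 49.9
 to [0.5677 0.2005 0.0175] turn [-0.0005 -0.0006  0.0006] shift(cur) [ 0.4836 -0.0091  0.3694] shift(new) [ 0.4843 -0.0106  0.3685]
```

```bash
python3 -m creep '{"translation":[[-0.041,0,-0.0287],[-0.041,0,-0.0287],[-0.041,0,-0.0287],[-0.041,0,-0.0287],[-0.041,0,-0.0287]],"turn":[[0,0,0],[0,0,0],[0,0,0],[0,0,0],[0,0,0]],"grip":[0.1,0.1,0.1,0.1,0.1]}'
python3 s.py
```

```text
time_s: 7.98
tool_pos: [0.5055, 0.1735, 0.0199]
tool_rot: [180.0, -35.2, 22.8]
force: [7.8, 3.1, -1.5]
grip_width: 0.0335
grasp_force: 49.9
((672.5428466796875, 245.01040649414062), (210.88604736328125, 129.9824676513672), 21.903919219970703) 0.22345746087662505 0.24980281436952528
slope deg [-0.   -0.01] 0.2429211427286073
t 8.03 tcp [0.505  0.1733 0.0197] [179.98 -35.13  22.75] F [ 6.3  3.4 -2.2] w 0.0337 gf 49.9
 to [0.5677 0.2005 0.0175] turn [-0.0003 -0.0007  0.0007] shift(cur) [ 0.6827 -0.011   0.5133] shift(new) [ 0.6838 -0.013   0.5117]
```

```bash
python3 -m creep '{"translation":[[-0.041,0,-0.0287],[-0.041,0,-0.0287],[-0.041,0,-0.0287],[-0.041,0,-0.0287],[-0.041,0,-0.0287]],"turn":[[0,0,0],[0,0,0],[0,0,0],[0,0,0],[0,0,0]],"grip":[0.1,0.1,0.1,0.1,0.1]}'
python3 s.py
```

```text
time_s: 8.65
tool_pos: [0.5035, 0.1712, 0.0185]
tool_rot: [179.6, -35.2, 22.7]
force: [-3.7, -6.0, 42.1]
grip_width: 0.0336
grasp_force: 49.9
((709.3803100585938, 258.228515625), (210.20916748046875, 130.12823486328125), 21.603647232055664) 0.22009146572224172 0.26373744024377666
slope deg [-9.01 -3.44] 0.24241764031592533
t 8.7 tcp [0.5035 0.1712 0.0185] [179.57 -35.18  22.73] F [-4.3 -8.1 39.7] w 0.0335 gf 49.9
 to [0.5677 0.2005 0.0175] turn [ 0.002  -0.001   0.0006] shift(cur) [ 0.7135 -0.0321  0.5179] shift(new) [ 0.7151 -0.0302  0.5158]
```

Run:
```python
from h import *
o=env.get_obs();print(o["qpos"].round(1),o["effort"].round(1),o["wrist_torque"].round(2),o["force"])
f,W=cam("scene");g,V=cam("top")
o=np.zeros((560,800,3),np.uint8)
o[:560,:400]=cv2.resize(f[90:350,220:406],(400,560),interpolation=2);o[:480,400:]=cv2.resize(g[90:250,150:283],(400,480),interpolation=2);save("c3.png",o)
```

```text
[  58.8    5.5  -79.2  139.5   39.2    5.4 -124. ] [-2.4 -3.4 -2.7 -7.1 -0.2 -2.  -0.1] [ 0.71 -3.01 -0.34] [-4.31935616 -8.13017441 39.69620398]
```

View pics/c3.png

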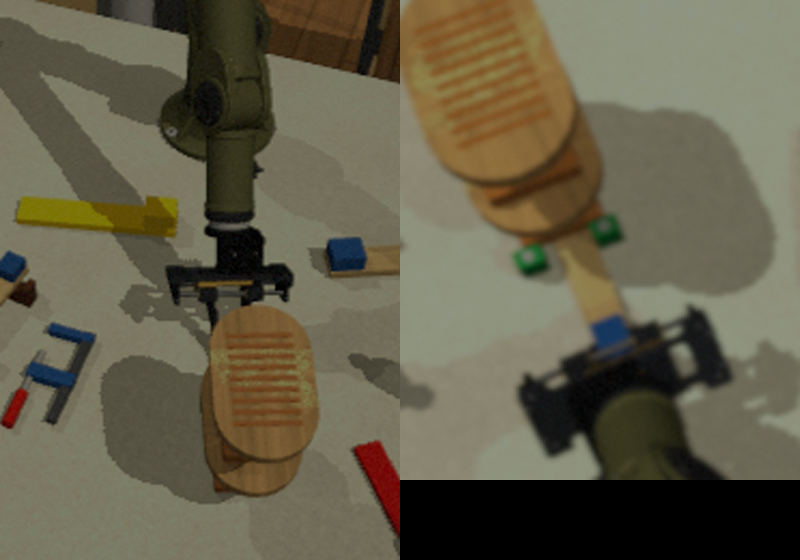

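The picture shows the stack rocked back and still at the posts, with the lath partly out. The arm has run into limits on joints 3, 4 and 6 with the tool leaning. The block is now clear of the rim, so I release it and regrasp upright.

```bash
python3 -m creep '{"translation":[[0.011,0,-0.015],[0,0,0]],"turn":[[0,0,0],[0,0,0]],"grip":[0.1,0.1]}' 20
python3 -m creep '{"translation":[[0,0,0],[0,0,0],[0,0,0]],"turn":[[0,0,0],[0,0,0],[0,0,0]],"grip":[0.5,0.5,0.5]}' 
python3 s.py
```

```text
time_s: 9.05
tool_pos: [0.5025, 0.1711, 0.0183]
tool_rot: [179.6, -35.0, 22.7]
force: [4.0, -2.5, 20.9]
grip_width: 0.0338
grasp_force: 20.0
time_s: 9.43
tool_pos: [0.4934, 0.1697, 0.0113]
tool_rot: [179.8, -34.2, 22.7]
force: [0.1, 0.3, -0.0]
grip_width: 0.0429
grasp_force: 0.0
((700.7540283203125, 256.1031188964844), (209.83261108398438, 130.2395782470703), 21.627275466918945) 0.22179618429198783 0.25782984443169565
slope deg [-7.07 -2.83] 0.24115515749700636
t 9.47 tcp [0.4935 0.1698 0.0113] [179.79 -34.25  22.72] F [ 0.2 -0.1 -0.8] w 0.0429 gf 0.0
 to [0.5677 0.2005 0.0175] turn [0.0008 0.0042 0.0006] shift(cur) [0.874  0.0021 0.5012] shift(new) [0.8673 0.0019 0.5126]
```

```bash
python3 -m creep '{"translation":[[0.045,0,-0.065],[0.045,0,-0.065],[0,0,0]],"turn":[[0,0,0],[0,0,0],[0,0,0]],"grip":[0.6,0.6,0.6]}' 
python3 -m creep '{"translation":[[0,0,0],[0,0,0],[0,0,0],[0,0,0],[0,0,0]],"turn":[[0,-0.038,0],[0,-0.038,0],[0,-0.038,0],[0,-0.038,0],[0,-0.038,0]],"grip":[0.6,0.6,0.6,0.6,0.6]}'
python3 - <<'E'
from h import *
f,W=cam("scene");g,V=cam("top");np.savez("d.npz",f=f,W=W,g=g,V=V)
o=np.zeros((560,800,3),np.uint8)
o[:560,:400]=cv2.resize(f[90:350,220:406],(400,560),interpolation=2);o[:480,400:]=cv2.resize(g[90:250,150:283],(400,480),interpolation=2);save("c4.png",o)
q=env.get_obs();print(q["qpos"].round(1))
plan(stop(-.125,0,.02),ori(0,YAW))
h=cv2.cvtColor(g,cv2.COLOR_RGB2HSV);m=(h[...,0]>98)&(h[...,0]<125)&(h[...,1]>100)&(V[...,2]>.02)&(V[...,2]<.042)&(abs(V[...,1]-.17)<.06)&(V[...,0]>.4)
p=V[m];print(len(p),cv2.minAreaRect((p[:,:2]*1000).astype(np.float32)),p.min(0),p.max(0))
E
python3 s.py|head -2
```

```text
time_s: 9.85
tool_pos: [0.4965, 0.1709, 0.0191]
tool_rot: [179.7, -34.2, 22.6]
force: [-0.6, -0.1, -0.2]
grip_width: 0.0516
grasp_force: 0.0
time_s: 10.48
tool_pos: [0.498, 0.1695, 0.0188]
tool_rot: [179.4, 0.1, 22.4]
force: [0.4, 0.7, 0.8]
grip_width: 0.0523
grasp_force: 0.0
[  27.6   26.2  -58.   111.1   26.8   57.2 -110.3]
t 10.57 tcp [0.4996 0.1716 0.0186] [ 1.797e+02 -1.200e-01  2.243e+01] F [ 0.8 -0.1 -0.1] w 0.052 gf 0.0
 to [0.4964 0.1705 0.02  ] turn [ 0.0017 -0.0007 -0.0009] shift(cur) [-0.0428 -0.0021 -0.0172] shift(new) [-0.0428 -0.0023 -0.0171]
((702.295166015625, 256.0350036621094), (210.81358337402344, 129.86354064941406), 21.819366455078125) 0.2213650262894991 0.2584535402869756
slope deg [-7.2 -2.9] 0.24111342728086904Traceback (most recent call last):
  File "<stdin>", line 8, in <module>
    return umr_minimum(a, axis, None, out, keepdims, initial, where)
ValueError: zero-size array to reduction operation minimum which has no identity
```

View pics/c4.png

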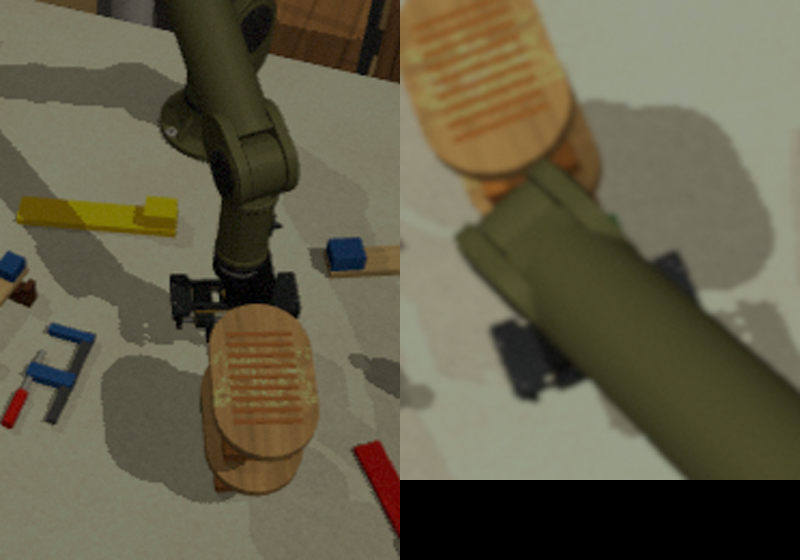

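```bash
python3 -m creep '{"translation":[[-0.03,0,0.03],[0,0,0.03],[0,0,0],[0,0,0],[0,0,0]],"turn":[[0.0017,-0.0007,0],[0,0,0],[0,0,0],[0,0,0],[0,0,0]],"grip":[0.6,0.6,0.3,0.3,0.2]}' 15
python3 -m creep '{"translation":[[0,0,0],[0,0,0],[0,0,0],[0,0,0]],"turn":[[0,0,0],[0,0,0],[0,0,0],[0,0,0]],"grip":[0.1,0.1,0.1,0.1]}' 50
python3 s.py
```

```text
time_s: 11.25
tool_pos: [0.4949, 0.17, 0.015]
tool_rot: [-180.0, 0.0, 22.5]
force: [-0.7, -1.4, 2.0]
grip_width: 0.0337
grasp_force: 15.0
time_s: 11.75
tool_pos: [0.4949, 0.17, 0.015]
tool_rot: [-180.0, 0.1, 22.5]
force: [-1.9, -3.0, 4.2]
grip_width: 0.0334
grasp_force: 50.0
((701.617431640625, 255.73712158203125), (210.36190795898438, 129.7952880859375), 21.388145446777344) 0.22188821625820823 0.2590713613664859
slope deg [-7.19 -2.8 ] 0.24114714927242437
t 11.8 tcp [0.495 0.17  0.015] [-1.7999e+02  6.0000e-02  2.2520e+01] F [-1.5 -1.9  4.7] w 0.0334 gf 50.0
 to [0.5677 0.2005 0.0175] turn [ 1.000e-04  1.948e-01 -4.000e-04] shift(cur) [ 0.9858 -0.0035 -0.0325] shift(new) [ 0.8256 -0.0022  0.5397]
```

Held. I keep drawing along tool -x.

```bash
python3 -m creep '{"translation":[[-0.055,0,0],[-0.055,0,0],[-0.055,0,0],[-0.055,0,0],[-0.055,0,0]],"turn":[[0,0,0],[0,0,0],[0,0,0],[0,0,0],[0,0,0]],"grip":[0.1,0.1,0.1,0.1,0.1]}'
python3 s.py
```

```text
time_s: 12.42
tool_pos: [0.4745, 0.1622, 0.015]
tool_rot: [-179.9, 0.0, 22.6]
force: [3.2, 1.3, -0.0]
grip_width: 0.0332
grasp_force: 49.9
((694.3809204101562, 252.80795288085938), (209.80490112304688, 129.96481323242188), 21.61456298828125) 0.22432805906253792 0.25545465011783486
slope deg [-5.34 -2.  ] 0.23947128598880008
t 12.47 tcp [0.4741 0.162  0.015 ] [-1.7996e+02  3.0000e-02  2.2570e+01] F [1.8 1.  1.5] w 0.0335 gf 49.9
 to [0.5677 0.2005 0.0175] turn [-1.000e-04  1.946e-01 -2.000e-04] shift(cur) [ 1.2654  0.0044 -0.0321] shift(new) [1.0546 0.0052 0.7001]
```

```bash
python3 -m creep '{"translation":[[-0.055,0,0],[-0.055,0,0],[-0.055,0,0],[-0.055,0,0]],"turn":[[0,0,0],[0,0,0],[0,0,0],[0,0,0]],"grip":[0.1,0.1,0.1,0.1]}'
python3 s.py; python3 -c "
from h import *
print(env.get_obs()['qpos'].round(1))"
```

```text
time_s: 12.98
tool_pos: [0.4583, 0.1552, 0.015]
tool_rot: [-180.0, 0.0, 22.5]
force: [3.4, 1.2, 2.3]
grip_width: 0.0334
grasp_force: 49.9
((690.585205078125, 251.19708251953125), (211.6500244140625, 130.0392608642578), 21.278078079223633) 0.22458971354840476 0.25163527069196634
slope deg [-4.36 -1.72] 0.23865061316480982
t 13.03 tcp [0.4579 0.155  0.015 ] [-1.7998e+02  4.0000e-02  2.2550e+01] F [2.7 1.  2.7] w 0.0334 gf 49.9
 to [0.5677 0.2005 0.0175] turn [-0.      0.1947 -0.0003] shift(cur) [ 1.4856e+00  1.1000e-03 -3.2600e-02] shift(new) [1.2351 0.0025 0.8262]
[  32.9   21.4  -61.   117.1   23.1   54.5 -107.7]
```

```bash
python3 -m creep '{"translation":[[-0.055,0,0],[-0.055,0,0],[-0.055,0,0],[-0.055,0,0]],"turn":[[0,0,0],[0,0,0],[0,0,0],[0,0,0]],"grip":[0.1,0.1,0.1,0.1]}'
python3 s.py
```

```text
time_s: 13.52
tool_pos: [0.4419, 0.1485, 0.0149]
tool_rot: [-180.0, 0.0, 22.5]
force: [4.4, 1.9, 3.3]
grip_width: 0.0337
grasp_force: 49.9
((688.1538696289062, 250.34068298339844), (212.05020141601562, 129.9622344970703), 21.60857391357422) 0.2245968284192675 0.24976368373000385
slope deg [-3.8  -1.35] 0.2378765688529006
t 13.57 tcp [0.4416 0.1483 0.015 ] [-1.7997e+02  4.0000e-02  2.2550e+01] F [2.4 1.5 3.6] w 0.0335 gf 49.9
 to [0.5677 0.2005 0.0175] turn [-1.000e-04  1.947e-01 -3.000e-04] shift(cur) [ 1.7059  0.0022 -0.033 ] shift(new) [1.4156 0.0037 0.9524]
```

```bash
python3 -m creep '{"translation":[[-0.055,0,0],[-0.055,0,0],[-0.055,0,0],[-0.055,0,0],[0,0,0]],"turn":[[0,0,0],[0,0,0],[0,0,0],[0,0,0],[0,0,0]],"grip":[0.1,0.1,0.1,0.1,0.1]}'
python3 s.py; python3 -c "
from h import *
print(env.get_obs()['qpos'].round(1))"
```

```text
time_s: 14.2
tool_pos: [0.4251, 0.1415, 0.0149]
tool_rot: [-180.0, 0.1, 22.5]
force: [1.8, 1.1, 6.9]
grip_width: 0.0335
grasp_force: 49.9
((670.6047973632812, 243.1820831298828), (211.27688598632812, 129.8533477783203), 21.604787826538086) 0.2152105424915058 0.24084011836089142
slope deg [0.66 0.5 ] 0.23339520367683586
t 14.25 tcp [0.4251 0.1415 0.0149] [-1.7997e+02  1.2000e-01  2.2530e+01] F [1.6 1.9 6.5] w 0.0338 gf 49.9
 to [0.5677 0.2005 0.0175] turn [-1.000e-04  1.951e-01 -4.000e-04] shift(cur) [ 1.9296e+00  1.9000e-03 -3.6200e-02] shift(new) [1.5992 0.0042 1.0804]
[  38.1   16.7  -64.4  121.5   18.9   52.8 -104.5]
```

The stack has dropped level onto the bench at the stop. I draw the end fully clear of the posts.

```bash
python3 -m creep '{"translation":[[-0.06,0,0],[-0.06,0,0],[-0.055,0,0],[0,0,0]],"turn":[[0,0,0],[0,0,0],[0,0,0],[0,0,0]],"grip":[0.1,0.1,0.1,0.1]}'
python3 s.py
python3 - <<'E'
from h import *
print(env.get_obs()['qpos'].round(1))
f,W=cam("scene");g,V=cam("top");np.savez("e.npz",f=f,W=W,g=g,V=V)
o=np.zeros((560,800,3),np.uint8)
o[:560,:400]=cv2.resize(f[90:350,220:406],(400,560),interpolation=2);o[:480,400:]=cv2.resize(g[90:250,150:283],(400,480),interpolation=2);save("c5.png",o)
E
```

```text
time_s: 14.75
tool_pos: [0.4122, 0.1361, 0.0149]
tool_rot: [-180.0, 0.1, 22.5]
force: [1.7, 1.2, 7.0]
grip_width: 0.0335
grasp_force: 49.9
((672.2179565429688, 243.9132843017578), (210.29397583007812, 130.0162353515625), 21.605825424194336) 0.2153588616567248 0.2391339290718121
slope deg [0.27 0.4 ] 0.2329781224908388
t 14.8 tcp [0.4122 0.1362 0.0149] [-1.7997e+02  1.1000e-01  2.2530e+01] F [0.9 0.7 7.8] w 0.0335 gf 49.9
 to [0.5677 0.2005 0.0175] turn [-1.00e-04  1.95e-01 -4.00e-04] shift(cur) [ 2.104e+00  2.100e-03 -3.620e-02] shift(new) [1.742  0.0046 1.1804]
[  40.4   14.5  -65.9  123.3   16.8   52.  -102.8]
```

View pics/c5.png

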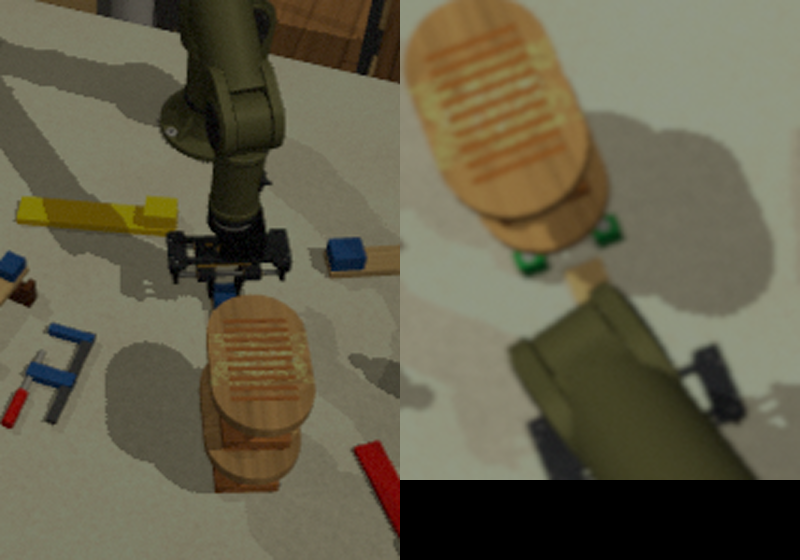

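```bash
python3 -m creep '{"translation":[[0,0,-0.1],[0,0,-0.2],[0,0,-0.2],[0,0,-0.1],[0,0,0]],"turn":[[0,0,0],[0,0,0],[0,0,0],[0,0,0],[0,0,0]],"grip":[0.1,0.1,0.1,0.1,0.1]}' 55
python3 s.py | head -3
python3 - <<'E'
from h import *
d=np.load("e.npz");g,V=d["g"],d["V"]
h=cv2.cvtColor(g,cv2.COLOR_RGB2HSV)
q=(V-SF)@R.from_euler('z',YAW,degrees=True).as_matrix()
m=(h[...,1]>70)&(h[...,0]<28)&(V[...,2]>.004)&(V[...,2]<.018)&(q[...,0]<0)&(q[...,0]>-.15)&(abs(q[...,1])<.06)
p=q[m];print("lath end stop x",np.percentile(p[:,0],[2,50,99]),np.percentile(p[:,1],[2,98]),len(p))
print("tcp in stop",(env.get_obs()['tool_pos']-SF)@R.from_euler('z',YAW,degrees=True).as_matrix())
# free lane
d=np.load("a.npz");g,V=d["g"],d["V"];h=cv2.cvtColor(g,cv2.COLOR_RGB2HSV)
for yaw in (-6.5,-7.5,-8.5):
    M=R.from_euler('z',yaw,degrees=True).as_matrix();O=np.array([.576,-.292,0]);q=(V-O)@M
    m=(h[...,2]<115)&(h[...,1]>90)&(h[...,0]<20)&(abs(q[...,0])<.12)&(q[...,1]>-.06)&(q[...,1]<.16)&(V[...,2]>.022)&(V[...,2]<.06)
    for s in (-1,1):
        k=m&(q[...,0]*s>0); p=q[k]; print(yaw,s,np.percentile(p[:,0],[3,50,97]).round(4),"bar slope",np.polyfit(p[:,1],p[:,0],1).round(4)[0])
        c=p[p[:,2]>.0385]; print("   cheeks y",np.histogram(c[:,1],np.arange(-.06,.13,.01))[0], "right",c[c[:,1]<0][:,1].mean().round(4),"left",c[(c[:,1]>0)&(c[:,1]<.06)][:,1].mean().round(4))
    w=(h[...,1]>60)&(h[...,0]<28)&(h[...,2]>115)&(abs(q[...,0])<.14)&(abs(q[...,1]-.084)<.04)&(V[...,2]>.034)&(V[...,2]<.05)
    p=q[w];print("  lath y",np.percentile(p[:,1],[3,50,97]).round(4),"slope",np.polyfit(p[:,0],p[:,1],1)[0].round(4),"x",p[:,0].min(),p[:,0].max())
E
```

```text
time_s: 15.52
tool_pos: [0.4122, 0.1356, 0.0627]
tool_rot: [180.0, 0.1, 22.5]
force: [0.0, 0.7, -1.5]
grip_width: 0.0336
grasp_force: 54.9
((672.8663330078125, 244.0521240234375), (212.16998291015625, 129.88465881347656), 21.766429901123047) 0.2151067914084648 0.24010682951281592
slope deg [0.24 0.24] 0.23295040624953833
t 15.57 tcp [0.4121 0.1357 0.0624] [-1.7998e+02  1.4000e-01  2.2500e+01] F [ 0.5  0.6 -1.3] w 0.0335 gf 54.9
lath end stop x [-0.06219876 -0.04142672 -0.02529698] [-0.02389588  0.01441034] 130
tcp in stop [-0.21621028  0.00026931  0.06237144]
-6.5 -1 [-0.0765 -0.0664 -0.0547] bar slope 0.0155
   cheeks y [ 0  9 17  0  0  0  0  0  0  7 26  0  0  0  0  0  1  1] right -0.0387 left 0.0434
-6.5 1 [0.0532 0.063  0.0752] bar slope 0.0173
   cheeks y [ 0 13  9  0  0  0  0  0  0 12 20  0  4  0  0  0  0  4] right -0.0411 left 0.0414
  lath y [0.0658 0.0843 0.1031] slope -0.0177 x -0.05030401187928084 0.10251727258434236
-7.5 -1 [-0.0767 -0.0672 -0.0555] bar slope -0.0016
   cheeks y [ 0 12 14  0  0  0  0  0  0 10 23  0  0  0  0  0  1  1] right -0.0399 left 0.0422
-7.5 1 [0.0531 0.0625 0.0744] bar slope 0.0001
   cheeks y [ 0 11 11  0  0  0  0  0  0 10 22  0  4  0  0  0  0  0] right -0.04 left 0.0425
  lath y [0.0659 0.085  0.1033] slope -0.0015 x -0.051602120530295024 0.10077179283029156
-8.5 -1 [-0.0778 -0.0674 -0.0557] bar slope -0.0188
   cheeks y [ 0 14 12  0  0  0  0  0  0 14 19  0  0  0  0  0  2  2] right -0.041 left 0.041
-8.5 1 [0.052  0.0616 0.0741] bar slope -0.017
   cheeks y [ 0  8 14  0  0  0  0  0  0  6 26  0  4  0  0  0  0  0] right -0.0389 left 0.0436
  lath y [0.0662 0.0853 0.1036] slope 0.0148 x -0.05336404465938198 0.09944045090412548
```

Run:
```python
from h import *
plan(np.array([.455,0.01,.065]),ori(0,22.5))
```

```text
t 15.57 tcp [0.4121 0.1357 0.0624] [-1.7998e+02  1.4000e-01  2.2500e+01] F [ 0.5  0.6 -1.3] w 0.0335 gf 54.9
 to [0.455 0.01  0.065] turn [-0.0001  0.0008  0.    ] shift(cur) [-0.1057  1.6564 -0.0331] shift(new) [-0.1055  1.6565 -0.0329]
```

```bash
python3 -m creep '{"translation":[[-0.02,0.33,0],[-0.02,0.33,0],[-0.02,0.33,-0.01],[-0.02,0.33,-0.01],[-0.02,0.33,-0.01]],"turn":[[0,0,0],[0,0,0],[0,0,0],[0,0,0],[0,0,0]],"grip":[0.1,0.1,0.1,0.1,0.1]}'
python3 -m creep '{"translation":[[0,0,-0.3],[0,0,-0.3],[0,0,-0.1],[0,0,0]],"turn":[[0,0,0],[0,0,0],[0,0,0],[0,0,0]],"grip":[0.1,0.1,0.1,0.1]}'
python3 s.py | head -2
python3 - <<'E'
from h import *
plan(np.array([.4845,-.279,.115]),ori(0,-7.5))
print(env.get_obs()['qpos'].round(1))
E
```

```text
time_s: 16.2
tool_pos: [0.4553, 0.0105, 0.0642]
tool_rot: [-179.9, 0.2, 22.5]
force: [-0.5, -0.4, -0.6]
grip_width: 0.0336
grasp_force: 54.9
time_s: 16.7
tool_pos: [0.4558, 0.0111, 0.1208]
tool_rot: [-180.0, 0.1, 22.5]
force: [-0.3, 0.2, -1.1]
grip_width: 0.0335
grasp_force: 54.9
((672.3225708007812, 243.94970703125), (211.74700927734375, 130.16456604003906), 21.891576766967773) 0.21518916321883863 0.23999598460331667
slope deg [0.25 0.25] 0.2329794733908267
t 16.75 tcp [0.4555 0.0112 0.1204] [-1.7993e+02  1.2000e-01  2.2530e+01] F [-0.   0.3 -0.9] w 0.0336 gf 54.9
 to [ 0.4845 -0.279   0.115 ] turn [-0.0002  0.0007  0.1668] shift(cur) [-1.0543  3.4892  0.0651] shift(new) [0.8334 3.5485 0.0669]
[ 61.9   3.1 -67.  115.1   3.1  63.9 -73.9]
```

```bash
python3 -m creep '{"translation":[[0,0,0],[0,0,0],[0,0,0],[0,0,0],[0,0,0]],"turn":[[0,0,0.0334],[0,0,0.0334],[0,0,0.0334],[0,0,0.0334],[0,0,0.0334]],"grip":[0.1,0.1,0.1,0.1,0.1]}'
python3 -m creep '{"translation":[[0.104,0.444,0],[0.104,0.444,0],[0.104,0.444,0],[0.104,0.444,0]],"turn":[[0,0,0],[0,0,0],[0,0,0],[0,0,0]],"grip":[0.1,0.1,0.1,0.1]}'
python3 -m creep '{"translation":[[0.104,0.444,0],[0.104,0.444,0],[0.104,0.444,0],[0.104,0.444,0],[0,0,0]],"turn":[[0,0,0],[0,0,0],[0,0,0],[0,0,0],[0,0,0]],"grip":[0.1,0.1,0.1,0.1,0.1]}'
cat > l.py <<'E'
from h import *
import sys
LO=np.array([.5737,-.2907,0]);M=R.from_euler('z',-7.5,degrees=True).as_matrix()
g,V=cam("top");f,W=cam("scene");h=cv2.cvtColor(g,cv2.COLOR_RGB2HSV);q=(V-LO)@M
zl,zh=float(sys.argv[1]),float(sys.argv[2])
m=(h[...,1]>50)&(h[...,0]<28)&(h[...,2]>100)&(abs(q[...,0])<.2)&(q[...,1]>-.08)&(q[...,1]<.055)&(V[...,2]>zl)&(V[...,2]<zh)
p=q[m];print(len(p),"x",np.percentile(p[:,0],[1,99]).round(4),"y",np.percentile(p[:,1],[3,50,97]).round(4),"dy/dx",np.polyfit(p[:,0],p[:,1],1).round(4),"dz/dx",np.polyfit(p[:,0],p[:,2],1).round(4))
plan(LO+M@np.array([-.09,0,.045]),ori(0,-7.5))
o=np.zeros((420,800,3),np.uint8);o[:,:400]=cv2.resize(g[100:240,270:403],(400,420),interpolation=2);o[:,400:]=cv2.resize(f[160:300,140:273],(400,420),interpolation=2);save(sys.argv[3],o)
E
python3 l.py .08 .14 c6.png
```

```text
time_s: 17.38
tool_pos: [0.4551, 0.0115, 0.1199]
tool_rot: [-180.0, 0.2, -7.7]
force: [-0.2, 0.3, -1.2]
grip_width: 0.0333
grasp_force: 54.9
time_s: 17.88
tool_pos: [0.4697, -0.1347, 0.1196]
tool_rot: [-179.9, 0.2, -7.5]
force: [1.2, 0.3, -0.3]
grip_width: 0.0335
grasp_force: 54.9
time_s: 18.5
tool_pos: [0.4835, -0.2821, 0.1188]
tool_rot: [-179.9, 0.2, -7.8]
force: [0.8, 0.5, -1.7]
grip_width: 0.0334
grasp_force: 54.9
491 x [-0.0151  0.0993] y [-0.0283 -0.0072  0.0115] dy/dx [-0.0765 -0.0036] dz/dx [-0.0063  0.114 ]
t 18.6 tcp [ 0.4843 -0.2781  0.1194] [-179.84    0.19   -7.51] F [-0.   0.4 -0.3] w 0.0335 gf 54.9
 to [ 0.4845 -0.279   0.045 ] turn [-0.0009  0.0011 -0.0001] shift(cur) [0.0063 0.013  0.9302] shift(new) [0.0032 0.0104 0.9303]
```

View pics/c6.png

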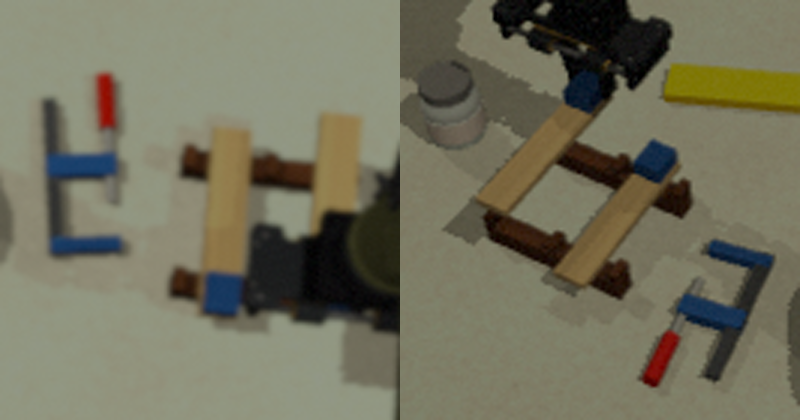

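The picture shows the lath level above the free lane, with the neighbour lath and the bars undisturbed. I check its angle from full-width slices.

```bash
cat >> l.py <<'E'
for a in np.arange(-.06,.1,.02):
    s=p[(p[:,0]>=a)&(p[:,0]<a+.02)]
    if len(s)>8: print(a.round(2),len(s),np.percentile(s[:,1],[2,98]).round(4))
E
python3 l.py .08 .14 c7.png
```

```text
485 x [-0.0119  0.1014] y [-0.0229 -0.0026  0.0161] dy/dx [-0.0657  0.0007] dz/dx [-0.0025  0.1145]
t 18.7 tcp [ 0.4848 -0.2773  0.1202] [-1.7991e+02  1.4000e-01 -7.4000e+00] F [ 0.6 -0.4 -1.5] w 0.0336 gf 54.9
 to [ 0.4845 -0.279   0.045 ] turn [-0.0005  0.0008  0.0006] shift(cur) [6.00e-04 2.28e-02 9.40e-01] shift(new) [-0.0017  0.0214  0.9401]
-0.02 16 [0.0121 0.0171]
0.0 81 [-0.0225  0.0164]
0.02 96 [-0.0231  0.0162]
0.04 92 [-0.0225  0.0157]
0.06 98 [-0.0242  0.0157]
0.08 92 [-0.0235  0.0146]
```

```bash
python3 -m creep '{"translation":[[0,-0.04,0],[0,0,0.25],[0,0,0.25],[0,0,0.25],[0,0,0.08]],"turn":[[0,0,-0.005],[0,0,0],[0,0,0],[0,0,0],[0,0,0]],"grip":[0.1,0.1,0.1,0.1,0.1]}'
python3 -m creep '{"translation":[[0,0,0],[0,0,0]],"turn":[[0,0,0],[0,0,0]],"grip":[0.1,0.1]}'
python3 l.py .045 .075 c7.png
```

```text
time_s: 19.32
tool_pos: [0.4839, -0.2752, 0.0521]
tool_rot: [-179.9, 0.2, -6.6]
force: [0.4, -0.2, -1.3]
grip_width: 0.0331
grasp_force: 54.9
time_s: 19.58
tool_pos: [0.4859, -0.2761, 0.0552]
tool_rot: [180.0, 0.0, -6.6]
force: [-0.1, 1.0, -0.8]
grip_width: 0.0334
grasp_force: 54.9
441 x [-0.0048  0.1014] y [-0.0188  0.0011  0.02  ] dy/dx [-0.0296  0.0024] dz/dx [-0.0068  0.0513]
t 19.68 tcp [ 0.4859 -0.2762  0.0553] [179.98  -0.    -6.62] F [ 1.3 -0.4 -1.3] w 0.0336 gf 54.9
 to [ 0.4845 -0.279   0.045 ] turn [ 0.0001 -0.      0.0049] shift(cur) [-0.0134  0.0364  0.129 ] shift(new) [-0.0128  0.0367  0.129 ]
0.0 84 [-0.019   0.0203]
0.02 82 [-0.0196  0.0196]
0.04 89 [-0.0187  0.0201]
0.06 84 [-0.0183  0.0194]
0.08 81 [-0.0199  0.0199]
```

Centred and parallel. I set it down.

```bash
python3 -m creep '{"translation":[[0,0,0.05],[0,0,0.04],[0,0,0.03],[0,0,0],[0,0,0]],"turn":[[0,0,0],[0,0,0],[0,0,0],[0,0,0],[0,0,0]],"grip":[0.1,0.1,0.1,0.1,0.1]}'
python3 l.py .03 .075 c7.png | head -2
```

```text
time_s: 20.3
tool_pos: [0.4854, -0.2759, 0.045]
tool_rot: [-180.0, 0.0, -6.6]
force: [-0.0, -0.9, -0.2]
grip_width: 0.0336
grasp_force: 54.9
454 x [-0.006   0.1017] y [-0.0185  0.0018  0.0203] dy/dx [-0.0209  0.0028] dz/dx [-0.0065  0.0411]
t 20.4 tcp [ 0.4855 -0.2759  0.045 ] [-1.7998e+02  4.0000e-02 -6.6200e+00] F [0.  0.1 0.1] w 0.0334 gf 54.9
```

```bash
python3 -m creep '{"translation":[[0,0,0.01],[0,0,0],[0,0,0]],"turn":[[0,0,0],[0,0,0],[0,0,0]],"grip":[0.1,0.1,0.1]}' 10
python3 -m creep '{"translation":[[0,0,0],[0,0,0],[0,0,0],[0,0,0]],"turn":[[0,0,0],[0,0,0],[0,0,0],[0,0,0]],"grip":[0.55,0.55,0.55,0.55]}'
python3 -m creep '{"translation":[[0,0,-0.2],[0,0,-0.3],[0,0,-0.6],[0,0,-0.6],[-0.3,0,-0.4]],"turn":[[0,0,0],[0,0,0],[0,0,0],[0,0,0],[0,0,0]],"grip":[0.55,0.55,0.55,0.55,0.55]}'
python3 -m creep '{"translation":[[0,0.6,0],[0,0.6,0],[0,0.6,0],[0,0.6,0],[0,0,0]],"turn":[[0,0,0],[0,0,0],[0,0,0],[0,0,0],[0,0,0]],"grip":[0.55,0.55,0.55,0.55,0.55]}'
python3 l.py .03 .075 c7.png; python3 s.py|head -2
python3 -c "
from h import *
f,W=cam('scene');save('end.png',f)"
```

```text
time_s: 20.78
tool_pos: [0.4854, -0.2759, 0.0449]
tool_rot: [180.0, 0.1, -6.6]
force: [-1.4, 0.3, 4.7]
grip_width: 0.0338
grasp_force: 10.0
time_s: 21.28
tool_pos: [0.4852, -0.2759, 0.0441]
tool_rot: [-180.0, 0.1, -6.6]
force: [0.7, 0.2, 0.4]
grip_width: 0.0478
grasp_force: 0.0
time_s: 21.9
tool_pos: [0.4637, -0.2728, 0.2159]
tool_rot: [180.0, -0.2, -6.5]
force: [-2.0, -0.6, 0.9]
grip_width: 0.0478
grasp_force: 0.0
time_s: 22.52
tool_pos: [0.437, -0.4688, 0.2122]
tool_rot: [180.0, 0.1, -7.0]
force: [-0.6, -0.1, -1.1]
grip_width: 0.0475
grasp_force: 0.0
655 x [-0.0497  0.1008] y [-0.0178  0.0022  0.0207] dy/dx [-0.0016  0.002 ] dz/dx [-0.001   0.0411]
t 22.62 tcp [ 0.4397 -0.4638  0.2128] [-1.7993e+02  1.0000e-02 -6.6500e+00] F [ 1.5  0.9 -0.6] w 0.0481 gf 0.0
 to [ 0.4845 -0.279   0.045 ] turn [-0.0004  0.0001  0.0047] shift(cur) [ 0.2889 -2.3569  2.0999] shift(new) [ 0.2535 -2.3636  2.0969]
-0.06 51 [-0.0179  0.0208]
-0.04 87 [-0.0176  0.0205]
-0.02 87 [-0.0182  0.0206]
0.0 89 [-0.0182  0.0207]
0.02 84 [-0.017  0.021]
0.04 81 [-0.0166  0.021 ]
0.06 83 [-0.0181  0.0206]
0.08 82 [-0.0169  0.0206]
((673.093505859375, 244.3037109375), (210.81671142578125, 130.1016387939453), 21.60503387451172) 0.2150527072205911 0.24006775253493495
slope deg [0.27 0.25] 0.23295700296615168
```

View pics/end.png

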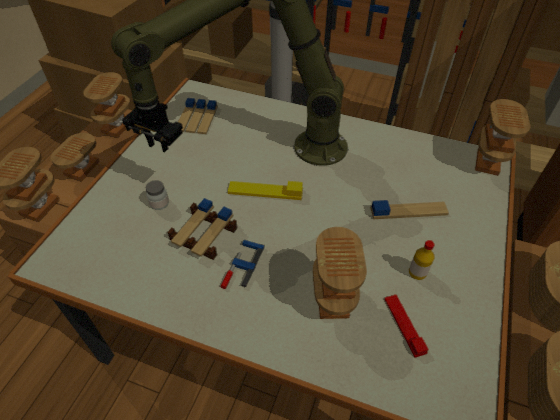

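The picture shows the lath at (190,225) lying beside its twin across both bars, and the pair upright at the stop at (340,270). The bystanders are in place and the arm is clear.

```bash
python3 -c "
from cell import env
print(env.sign_off())"
```

```text
the job is handed in; nothing more can be done
None
```

I drew the lath out and laid it flat across both bars of the rack's free lane. The two foot rests stand level, still stacked and at the stop, and the job is handed in; no verdict was returned. Partway through I had to let go of the grip block and take it again upright, because the arm reached its joint limits with the gripper leaning.

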